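Serve a cheese sample with sprung tongs

TASK

Take the sprung tongs out of their holder, use them to pick the orange cheese cube off the wooden board and set it down on the white dish without dropping it. Do not touch the cheese with the gripper's fingers. Then put the tongs back upright in their holder and let go.

Things in the scene. Friction and masses are not known exactly. Their poses are not given: they have to be found in the camera images.
- tongs: Loose steel tongs, 120 mm tall, 0.08 kg, standing jaws down in the holder. Two arms hinge on a bridge (34 x 22 mm) at the top; springs push them apart. Origin: midway between the jaws' lower ends; z up along the tongs, y the line along which they close. Black jaws 20 mm wide (x), 26 high, 5 thick; gap 53 mm when open. Each 1 mm off the width over the blue pads shuts the gap by 3.7 mm; the ends sink under 1 mm.
- tongs_grip (a point): Midway between the two blue pads on the arms' outer faces (28 mm wide, 20 high), 82 mm above the tongs' origin, 39 mm below the bridge's top; axes as the tongs. Over the pads: 51 mm free and open; 48 mm: held, jaws 42 mm apart; about 42 mm: closed on the cube; 36 mm: fully shut. Springs press out with 6 N per pad open, 10 N closed; 10 to 30 N more grips the cube. Wider than 51 mm lets the tongs go.
- holder: Fixed open-topped aluminium tub in which the tongs stand: outside 56 mm (x) x 96 mm (y), inside 48 x 88 mm, rim 45 mm above the table, inner floor 4 mm up. Origin: centre of its underside, on the table; z up. The tongs' arms spread along its y.
- cheese: Loose deep-orange cheese cube with one dark red wax face, 24 x 24 x 24 mm, 0.011 to 0.021 kg, on a wooden board whose top is 15 mm above the table. A white and a pale yellow cube of the same size stand on the same board, about 90 mm apart. Origin: centre of its underside; z up, x and y square to its faces.
- dish: Loose round white ceramic dish, 0.35 kg, 110 mm across and 12 mm high, with a flat inner floor 4 mm above its underside and about 90 mm across. Origin: centre of its underside. A blue dish of the same shape stands near it.
Not all that is in view belongs to the job. Of the things shaped like the dish, the white one is meant. Leave any purple look-alike of the cheese alone.

How it is judged:
By the outcome, as a careful person would: the job done as asked, in the order asked, and still so for the second after the job is handed in, with the robot touching nothing.
It also fails if it takes over 48 s, if anything falls off the work surface, if the arm or the gripper's body presses on something with over 40 N, if the wrist force passes 120 N, or if a joint passes its speed limit or range.

ROBOT

A 7-joint arm with a two-finger parallel gripper is mounted at the origin on the work surface. World frame = base frame: x ahead of the robot, y to its left, z up, the work surface at z = 0. Lengths are in mm, angles in rad, forces in N, time in s.
With the tool pointing down it reaches from about 400 to 925 mm from the base axis. Payload 4.1 kg.
Tool frame: the origin (TCP) lies between the finger pads; the fingertips stand 25 mm ahead of it and the grasp point (between the pads) lies 6 mm ahead of it; x points along the fingers, y is the direction in which the jaws open and shut, and the axes are right-handed (so a half turn about x gives the same grasp; the last joint's range is limited). The gripper opens to 85 mm and grips with 20 to 120 N. Pads are 22 mm wide; open, the fingers measure 114 mm over their backs; the gripper's body (76 mm by 85 mm) begins 54 mm behind the grasp point. The pads swing forward as they close: fully open they stand 13 mm farther back than shut.
Start: joints at [1.028, 0.398, 0.045, 1.537, -0.019, 1.207, -0.051], TCP at [279.132, -587.048, 256.347] pointing down, gripper open.
Joint ranges: [-2.82, 2.82], [-0.49, 2.23], [-1.37, 1.46], [0, 2.46], [-1.36, 4.5], [0.23, 2], [-2.94, 2.94]. Speed limits (rad/s): [2.57, 2.57, 3.14, 3.14, 3.14, 3.14, 3.14].

INTERFACE

Orientations are given as a rotation vector (axis times angle).
In Python, from station import read_state, viewer, order gives the robot as it stands.
- The arm moves only by the tool drive_tool, never from a script. Its argument "plan" is a list of rows, each a list of 7 numbers: the shift along the tool's x, y, z in mm, then the turn, a rotation vector about the tool's x, y, z in degrees, then the closure, from 0 (fully open) to 1 (shut). In form: [[x, y, z, rx, ry, rz, grip], ...]. A call has 1 to 20 rows; each row shifts and turns the commanded pose from where the row before left it, along the tool's axes as they then stand; what a row does not reach is not made up. A row lasts 1/8 s, in which the tool goes at most 62.5 mm and 10.7 degrees, less where a joint would pass 70% of its speed; a pose out of reach is approached as far as the arm can. A call is refused whole if a number of a shift passes 62.5 or a number of a turn 10.7, either way. A call with a gripper value outside its range is refused whole. The fingers move at their own pace and stop on an object; "grip_force" is the grip in N (left out, the last holds). Time passes only in rows, so rows that do not move let the fingers close. It gives the time, the measured TCP pose, the force and the opening at its end, in the units of the state.
- read_state(): the state, without advancing time (a new reading comes with each control period).
- viewer.capture(name): name is "side" or "top" or "wrist"; returns (picture, depth): 400x640x3 uint8, red, green, blue; 400x640 float32, mm along the optical axis (not along the pixel's ray), 0 where there is no reading.
- viewer.calibration(name): a dict with "vfov" (degrees; the focal length in pixels is half the picture's height over the tangent of half this angle, whatever the lens; pixels are square), "cx", "cy" (the principal point, pixels), "R" (3x3) and "t" (3): a world point X has camera coordinates R X + t; the wrist camera has in their place "mount" (4x4, takes a point from camera to tool coordinates, whose origin is the TCP and whose axes are the tool frame's). Camera axes: x right, y down, z forward; pixel columns grow to the right and rows downward; lengths in mm; the calibration is good to about 2 mm. The wrist camera is an equidistant fisheye: a pixel r from the principal point sees the ray r / f radians off the axis. A picture is of the moment at which its call begins: read the wrist's pose just before it. calibration takes no time and is no camera call.
- order.sign_off(): hands the job in, once; it reports no verdict.
The state is a dict: "t": time; "joints": joint angles; "dq": joint speeds; "effort": joint torques, N m; "eef_pos": TCP position; "orientation": TCP orientation; "contact_force": force on the tool from outside, world axes, zero at the start; "ft_torque": the same for the moment, N m; "grip_width": finger opening in mm.
Only numpy, scipy, OpenCV 4.12 (cv2) and the standard library are available. Lean on these libraries where they do the work, as an engineer would, in place of code of your own. Each camera call takes 0.05 s, during which the arm holds its last target. There are 200 camera calls.

## Working session

There is one attempt and no reset: what is moved stays moved. The work goes in short steps, Python scripts to look and compute and a tool call to move; the robot and the scene stay as the last step left them, time stands still between calls to the robot, and variables do not carry over. Pictures are saved under pics/ and viewed, about 8 in all and at most 12, crops included, and the job is handed in when it is done.

Besides the shell and the picture viewer there is one more tool, called as a command line: name --pt "numbers of a row" for each row, then --argument value for the rest. drive_tool: Moves the arm, as the interface text tells. Its arguments: {"type":"object","properties":{"plan":{"type":"array"},"grip_force":{"type":"number"}},"required":["plan"]}

```bash
mkdir -p pics && ls && python3 - <<'E'
from station import read_state, viewer
import cv2, numpy as np
s=read_state(); print(s)
for n in("side","top"):
    p,d=viewer.capture(n); cv2.imwrite(f"pics/{n}0.png",p[:,:,::-1]); np.save(f"pics/{n}0.npy",d); print(n,viewer.calibration(n))
print(viewer.calibration("wrist"))
E
```

```text
pics
{'t': 0.0, 'joints': array([ 1.02797926,  0.39920872,  0.04504425,  1.53787463, -0.01867319,
        1.2069424 , -0.05071675]), 'dq': array([ 0.00135956, -0.00041871, -0.00061841,  0.00048788, -0.00129807,
        0.0001199 , -0.00102985]), 'effort': array([-5.08845478e-04, -4.75115347e+01,  1.36476304e+00, -2.54214388e+01,
        1.15313282e-02,  9.58919409e-03, -5.95075008e-06]), 'eef_pos': array([ 278.85665249, -586.48439016,  255.25524564]), 'orientation': array([ 1.97554287,  0.4479116 , -1.97676889]), 'contact_force': array([-0.12513682,  1.12259442, -0.8580995 ]), 'ft_torque': array([-0.00908194, -0.0461256 , -0.05660942]), 'grip_width': 85.31462214690083}
side {'vfov': 54.669109189534595, 'cx': 322.91170721229497, 'cy': 197.0242643096026, 'R': array([[-0.73422355, -0.67879114,  0.012584  ],
       [-0.33259393,  0.34347206, -0.87829848],
       [ 0.59185898, -0.64905279, -0.47794709]]), 't': array([397.74618449, 259.01334304, 564.57192777])}
top {'vfov': 51.5674481060537, 'cx': 323.28568705483144, 'cy': 195.8135561108542, 'R': array([[-7.71996090e-02, -9.97015657e-01, -1.11605962e-05],
       [-9.75283749e-01,  7.55192168e-02, -2.07649841e-01],
       [ 2.07030986e-01, -1.60196018e-02, -9.78203222e-01]]), 't': array([ 21.62390355, 537.4577512 , 825.73669883])}
{'vfov': 65.70646984690485, 'cx': 319.56338548131544, 'cy': 196.28220496146886, 'mount': array([[-1.14990808e-04, -3.11649672e-01,  9.50197068e-01,
        -1.18903207e+02],
       [ 9.99999982e-01, -1.80604157e-04,  6.17825306e-05,
         1.19723023e-01],
       [ 1.52355035e-04,  9.50197058e-01,  3.11649687e-01,
        -8.03586583e+01],
       [ 0.00000000e+00,  0.00000000e+00,  0.00000000e+00,
         1.00000000e+00]])}
```

View pics/top0.png

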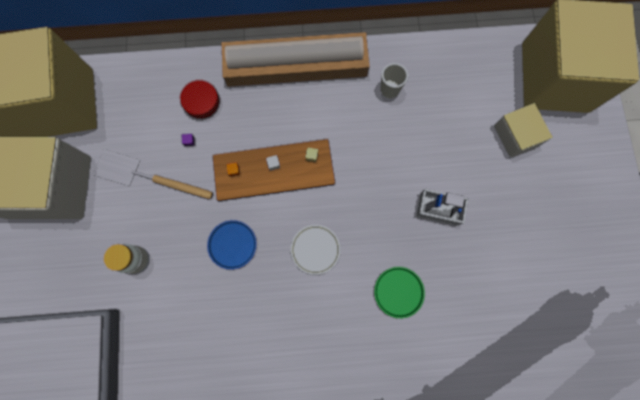

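View pics/side0.png

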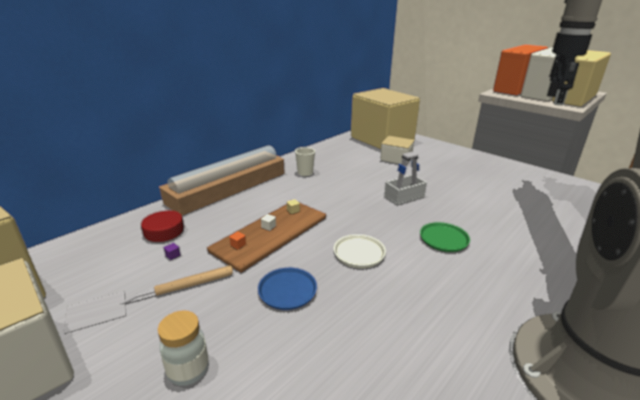

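Top view: the orange cube is at about (233,169), the white dish at (315,249), and the holder with tongs at (442,207). The purple decoy is at (188,139). The side view agrees.

```bash
cat > h.py <<'E'
import numpy as np, cv2
from station import read_state, viewer
from scipy.spatial.transform import Rotation as Ro
def f_of(c): return 200/np.tan(np.radians(c["vfov"])/2)
def cast(name,px,z,s=None):
    c=viewer.calibration(name); px=np.atleast_2d(np.asarray(px,float)); f=f_of(c)
    u=px-[c["cx"],c["cy"]]
    if name=="wrist":
        r=np.linalg.norm(u,axis=1); th=r/f
        d=np.c_[u/np.maximum(r,1e-9)[:,None]*np.sin(th)[:,None],np.cos(th)]
        T=np.eye(4);T[:3,:3]=Ro.from_rotvec(s["orientation"]).as_matrix();T[:3,3]=s["eef_pos"]
        M=T@c["mount"]; d=d@M[:3,:3].T; o=M[:3,3]
    else:
        R,t=c["R"],c["t"]; d=np.c_[u/f,np.ones(len(u))]@R; o=-R.T@t
    return o+d*((np.asarray(z)-o[2])/d[:,2])[:,None]
def mask(img,lo,hi): return cv2.inRange(cv2.cvtColor(img,cv2.COLOR_RGB2HSV),lo,hi)
def blobs(m,amin=30):
    return sorted([c for c in cv2.findContours(m,cv2.RETR_EXTERNAL,cv2.CHAIN_APPROX_NONE)[0] if cv2.contourArea(c)>amin],key=cv2.contourArea,reverse=True)
E
python3 - <<'E'
from h import *
p=cv2.imread("pics/top0.png")[:,:,::-1].copy()
# dish: white blob near 315,249
hsv=cv2.cvtColor(p,cv2.COLOR_RGB2HSV)
a=cv2.resize(p[180:235,405:480],None,fx=7,fy=7,interpolation=cv2.INTER_CUBIC)
b=cv2.resize(p[140:215,205:345],None,fx=3.75,fy=3.75,interpolation=cv2.INTER_CUBIC)
w=525
o=np.zeros((a.shape[0]+b.shape[0]//1*0,0,3),np.uint8)
b=cv2.resize(p[135:190,210:250],None,fx=7,fy=7,interpolation=cv2.INTER_CUBIC)
cv2.imwrite("pics/crop0.png",np.hstack([a,b])[:,:,::-1])
for q,z in(((233,169),39),((315,249),8),((442,207),45)): print(q,cast("top",q,z))
print(hsv[169,233],hsv[249,315],hsv[249,293],hsv[260,280])
E
```

```text
(233, 169) [[616.80563958 173.51488506  39.        ]]
(315, 249) [[430.42506802   6.56468585   8.        ]]
(442, 207) [[ 495.79175564 -272.29300833   45.        ]]
[ 17 228 163] [108  15 171] [ 60   3 146] [117  17 154]
```

View pics/crop0.png

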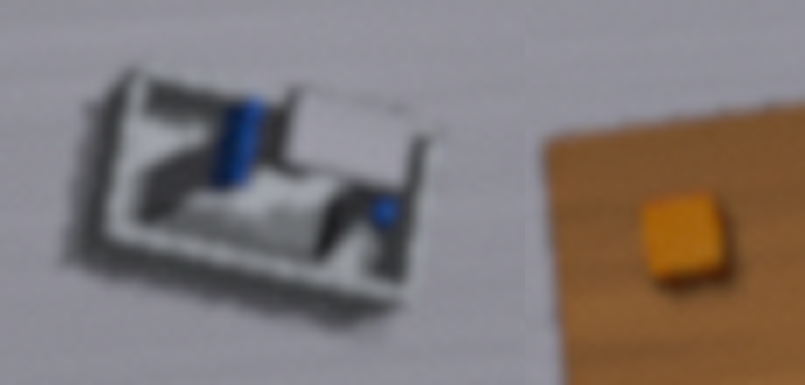

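```bash
python3 - <<'E'
from h import *
s=read_state(); R=Ro.from_rotvec(s["orientation"]).as_matrix(); print(R.round(3)); print(s["eef_pos"])
g=lambda L:np.array(L)/7+[405,180]
r=cast("top",g([(130,70),(108,238),(405,300),(432,135)]),45); print("rim",r.round(1),r.mean(0))
b=cast("top",g([(292,88),(414,120),(408,187),(288,162)]),124); print("bridge",b.round(1),b.mean(0))
for q in(r,b):
    d=[np.linalg.norm(q[i]-q[(i+1)%4]) for i in range(4)]; print(np.round(d,1))
yv=(r[0]+r[1]-r[2]-r[3])[:2]; yb=(b[0]+b[3]-b[1]-b[2])[:2]
print("dir y",np.degrees(np.arctan2(yv[1],yv[0])),np.degrees(np.arctan2(yb[1],yb[0])))
p=cv2.imread("pics/top0.png")[:,:,::-1].copy()
c=blobs(mask(p,(8,200,150),(20,255,255)),20)
for k in c[:4]: 
  m=cv2.minAreaRect(k); print(m, cast("top",[m[0]],39))
E
```

```text
[[-0.001  0.429 -0.903]
 [ 0.001 -0.903 -0.429]
 [-1.    -0.002  0.   ]]
[ 278.90616998 -586.57025929  255.37443647]
rim [[ 536.  -237.6   45. ]
 [ 484.3 -224.2   45. ]
 [ 458.3 -311.9   45. ]
 [ 508.5 -327.7   45. ]] [ 496.75191544 -275.35448513   45.        ]
bridge [[ 511.  -261.4  124. ]
 [ 499.2 -294.2  124. ]
 [ 480.4 -289.7  124. ]
 [ 490.  -257.3  124. ]] [ 495.16422682 -275.67613461  124.        ]
[53.5 91.4 52.6 94.2]
[34.9 19.3 33.8 21.3]
dir y 73.24871710263862 71.84282992558558
((231.5, 167.5), (9.0, 9.0), 90.0) [[620.49229748 176.70369459  39.        ]]
```

drive_tool --pt "0 -20.8 -36.7 0 0 0 0" --pt "0 -20.8 -36.7 0 0 0 0" --pt "0 -20.8 -36.7 0 0 0 0" --pt "0 -20.8 -36.7 0 0 0 0" --pt "0 -20.8 -36.7 0 0 0 0" --pt "0 -20.8 -36.7 0 0 0 0" --pt "0 -20.8 -36.7 0 0 0 0" --pt "0 -20.8 -36.7 0 0 0 0" --pt "0 -20.8 -36.7 0 0 0 0" --pt "0 0 0 10.6 0 0 0" --pt "0 0 0 10.6 0 0 0" --pt "0 0 0 10.6 0 0 0" --pt "0 0 0 10.6 0 0 0" --pt "0 0 0 0 0 0 0"

```text
t: 1.85
eef_pos: [496.8, -276.0, 255.9]
orientation: [-2.063, 0.305, 2.064]
contact_force: [-0.0, 0.1, -0.1]
grip_width: 85.5
```

```bash
python3 - <<'E'
from h import *
s=read_state();p,d=viewer.capture("wrist");cv2.imwrite("pics/w1.png",p[:,:,::-1]);np.save("pics/w1.npy",d)
print(s["eef_pos"],s["joints"].round(2),s["t"]);R=Ro.from_rotvec(s["orientation"]).as_matrix(); print(R.round(3))
E
```

```text
[ 496.79032212 -275.95679002  255.88850688] [ 0.46  0.25 -0.04  1.74  0.01  1.15 -1.44] 1.85
[[-0.001 -0.29  -0.957]
 [ 0.    -0.957  0.29 ]
 [-1.     0.     0.001]]
```

View pics/w1.png

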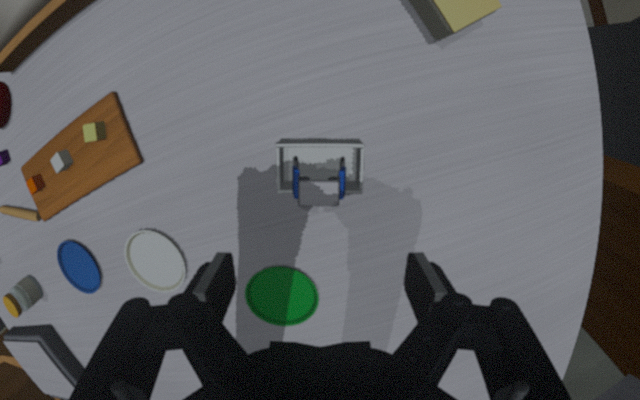

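The wrist view shows the holder rim at (277..363, 140..194), blue pads at columns about 296 and 343, and the bridge at (298..340, 178..206). The jaws are aligned in yaw.

```bash
python3 - <<'E'
from h import *
s=read_state();p=cv2.imread("pics/w1.png")[:,:,::-1].copy()
R=Ro.from_rotvec(s["orientation"]).as_matrix()
def tool(P): return (P-s["eef_pos"])@R
m=mask(p,(100,120,50),(130,255,255)); m[:140]=0;m[215:]=0;m[:,:280]=0;m[:,370:]=0
bl=blobs(m,10)
for k in bl[:3]:
    x,y,w,h=cv2.boundingRect(k); print("blue",(x,y,w,h))
    c=np.array([[x+w/2,y],[x+w/2,y+h]]); print(cast("wrist",c,96,s).round(1).tolist(),tool(cast("wrist",c,96,s)).round(1).tolist())
# gray profile of the bridge and rim
g=cv2.cvtColor(p,cv2.COLOR_RGB2GRAY)
print("row198",g[198,285:360].tolist()); print("col320",g[130:215,320].tolist()); print("row145",g[145,268:375].tolist())
d=np.load("pics/w1.npy");print("depth",d[195,320],d[142,320],d[110,320],d[198,285:360:3].round())
E
```

```text
blue (339, 168, 6, 31)
[[506.5, -300.4, 96.0], [477.4, -292.3, 96.0]] [[159.9, 20.6, -16.4], [160.0, 21.2, 13.8]]
blue (293, 167, 6, 31)
[[519.7, -260.0, 96.0], [491.0, -250.7, 96.0]] [[159.9, -21.9, -17.4], [159.9, -22.6, 12.8]]
row198 [86, 86, 85, 89, 87, 86, 87, 88, 79, 65, 67, 54, 51, 56, 67, 80, 89, 89, 89, 84, 88, 89, 90, 89, 89, 87, 92, 87, 90, 84, 89, 90, 90, 82, 88, 90, 91, 91, 86, 90, 87, 89, 92, 90, 86, 91, 88, 94, 90, 87, 94, 89, 86, 66, 51, 51, 62, 77, 92, 105, 114, 116, 115, 118, 113, 116, 116, 117, 116, 116, 113, 114, 118, 114, 112]
col320 [133, 131, 132, 127, 127, 129, 128, 118, 95, 70, 64, 70, 81, 109, 137, 139, 134, 135, 142, 144, 144, 145, 144, 144, 142, 145, 142, 144, 142, 146, 142, 138, 123, 110, 99, 103, 100, 95, 85, 79, 79, 83, 85, 85, 84, 86, 80, 82, 82, 76, 72, 95, 114, 127, 130, 130, 126, 118, 120, 107, 94, 85, 90, 88, 82, 88, 85, 88, 90, 87, 90, 82, 86, 87, 87, 92, 108, 125, 125, 130, 121, 127, 125, 124, 126]
row145 [127, 131, 129, 130, 132, 129, 127, 129, 133, 136, 137, 134, 142, 139, 136, 140, 141, 136, 138, 138, 136, 139, 139, 139, 140, 139, 140, 140, 140, 145, 142, 138, 138, 137, 141, 142, 139, 142, 145, 141, 140, 141, 139, 141, 138, 141, 140, 141, 140, 142, 142, 141, 139, 140, 142, 140, 142, 137, 141, 139, 142, 141, 140, 144, 142, 142, 141, 141, 142, 142, 139, 142, 143, 142, 142, 143, 144, 144, 142, 141, 142, 142, 145, 140, 140, 143, 141, 140, 142, 142, 138, 140, 139, 137, 137, 132, 118, 125, 125, 128, 126, 129, 125, 125, 128, 129, 133]
depth 261.70084 338.1894 0.0 [394. 394. 393. 395. 291. 264. 262. 263. 264. 262. 263. 263. 263. 262.
 263. 261. 261. 263. 291. 292. 394. 394. 394. 393. 394.]
```

drive_tool --pt "27.6 -0.7 -2 0 0 0 0" --pt "27.6 0 0 0 0 0 0" --pt "27.6 0 0 0 0 0 0" --pt "27.6 0 0 0 0 0 0" --pt "27.6 0 0 0 0 0 0" --pt "27.6 0 0 0 0 0 0" --pt "0 0 0 0 0 0 0.2" --pt "0 0 0 0 0 0 0.3" --pt "0 0 0 0 0 0 0.3" --grip_force 30

```text
t: 3.02
eef_pos: [500.1, -276.6, 92.2]
orientation: [-2.066, 0.308, 2.06]
contact_force: [-0.2, -0.4, 0.8]
grip_width: 59.8
```

```bash
python3 - <<'E'
from h import *
s=read_state();p,d=viewer.capture("wrist");q,_=viewer.capture("side")
cv2.imwrite("pics/w2.png",np.vstack([cv2.resize(p[80:380,120:520],(800,600))[100:400],cv2.resize(q[100:225,350:500],(360,300))[:, :].repeat(1,1) if 0 else cv2.copyMakeBorder(cv2.resize(q[100:225,350:500],(360,300)),0,0,0,440,0)])[:,:,::-1])
print(s["eef_pos"],s["grip_width"],s["contact_force"])
E
```

```text
[ 500.13529409 -276.57921666   92.17036284] 59.79254572502108 [-0.21978328 -0.42712575  0.76012376]
```

View pics/w2.png

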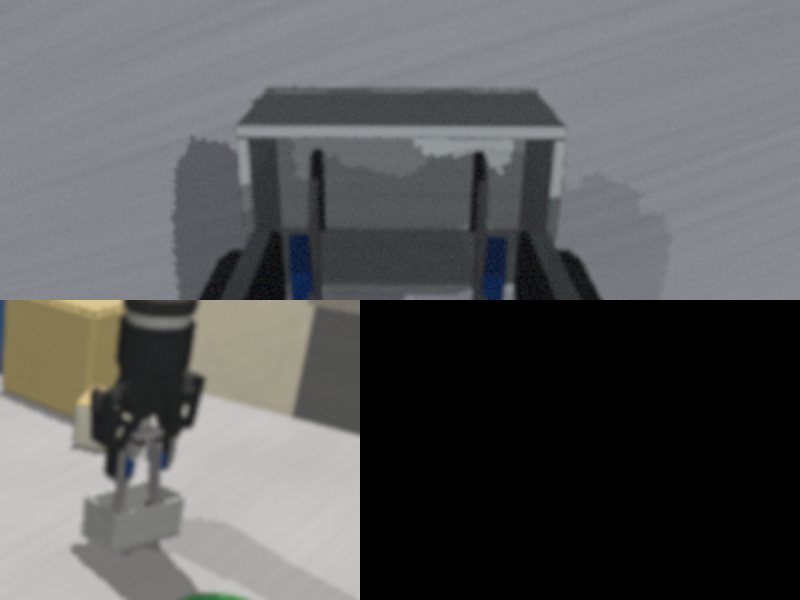

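The fingers straddle both blue pads, and the opening follows 85·(1−c). Next I close to 48 mm and lift.

drive_tool --pt "0 0 0 0 0 0 0.38" --pt "0 0 0 0 0 0 0.42" --pt "0 0 0 0 0 0 0.44" --pt "0 0 0 0 0 0 0.44" --pt "0 0 0 0 0 0 0.44" --pt "-5 0 0 0 0 0 0.44" --pt "-10 0 0 0 0 0 0.44" --pt "0 0 0 0 0 0 0.44"

```text
t: 4.12
eef_pos: [499.7, -276.2, 106.6]
orientation: [-2.064, 0.308, 2.061]
contact_force: [0.4, 0.1, -1.4]
grip_width: 47.7
```

```bash
python3 - <<'E'
from h import *
s=read_state();p,d=viewer.capture("wrist")
cv2.imwrite("pics/w3.png",cv2.resize(p[100:400,120:520],(800,600))[:,:,::-1])
print(s["eef_pos"],s["grip_width"],s["contact_force"],s["ft_torque"])
E
```

```text
[ 499.69167851 -276.20220499  106.55306957] 47.68131010044395 [ 0.43102081  0.05471692 -1.41004751] [ 0.03202438 -0.00740602  0.00565412]
```

View pics/w3.png

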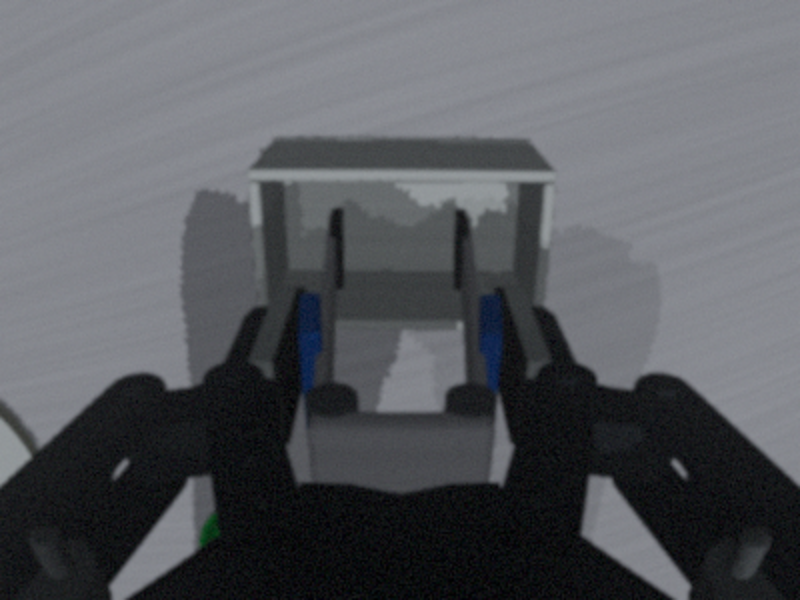

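Tongs held and lifted 14 mm, with the pads seated between the fingers. I raise them and carry them over the board.

drive_tool --pt "-15 0 0 0 0 0 0.44" --pt "-26 0 0 0 0 0 0.44" --pt "-26 0 0 0 0 0 0.44" --pt "-26 0 0 0 0 0 0.44" --pt "0 -15 0.7 0 0 0 0.44" --pt "0 -35 1.5 0 0 0 0.44" --pt "0 -35 1.5 0 0 0 0.44" --pt "0 -35 1.5 0 0 0 0.44" --pt "0 -35 1.5 0 0 0 0.44" --pt "0 -35 1.5 0 0 0 0.44" --pt "0 -35 1.5 0 0 0 0.44" --pt "0 -35 1.5 0 0 0 0.44" --pt "0 -35 1.5 0 0 0 0.44" --pt "0 -35 1.5 0 0 0 0.44" --pt "0 -35 1.5 0 0 0 0.44" --pt "0 -35 1.5 0 0 0 0.44" --pt "0 -35 1.5 0 0 0 0.44" --pt "0 -29 1.5 0 0 0 0.44" --pt "0 0 0 -9.5 0 0 0.44" --pt "0 0 0 -9.5 0 0 0.44"

```text
t: 6.68
eef_pos: [613.8, 175.5, 197.3]
orientation: [2.196, 0.048, -2.202]
contact_force: [-0.4, -0.2, -1.7]
grip_width: 47.7
```

drive_tool --pt "0 0 0 0 0 0 0.44" --pt "0 0 0 0 0 0 0.44"

```text
t: 6.92
eef_pos: [614.6, 173.9, 198.0]
orientation: [2.203, 0.037, -2.206]
contact_force: [0.0, 0.2, -0.9]
grip_width: 47.8
```

```bash
python3 - <<'E'
from h import *
s=read_state();p,d=viewer.capture("wrist");cv2.imwrite("pics/w4r.png",p[:,:,::-1]);np.save("pics/w4.npy",d)
cv2.imwrite("pics/w4.png",cv2.resize(p[60:360,120:520],(800,600))[:,:,::-1])
R=Ro.from_rotvec(s["orientation"]).as_matrix();print(R.round(3))
print(s["eef_pos"],s["grip_width"],s["contact_force"],s["joints"].round(2))
E
```

```text
[[-0.001  0.034 -0.999]
 [-0.    -0.999 -0.034]
 [-1.     0.     0.001]]
[614.62128913 173.94354403 198.03737453] 47.755319079382254 [ 0.02271722  0.24370766 -0.92785218] [-0.12  0.44 -0.3   1.62  0.14  1.1  -1.99]
```

View pics/w4.png

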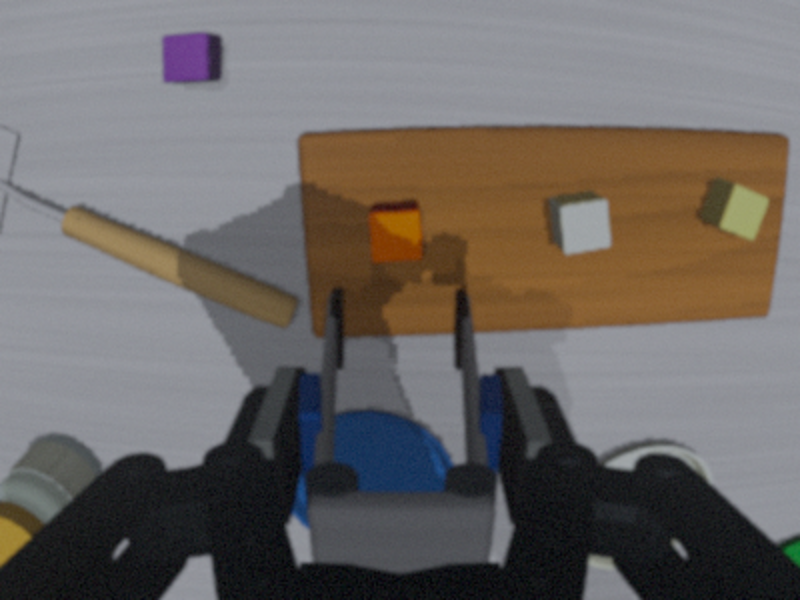

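The cube's top face runs from about crop (370,210) to (424,262), square to the tool, and the wax face is on the far side (−tool z). The tongs' closing line therefore hits clean faces. The jaw ends are at crop (337,290) and (462,290).

```bash
python3 - <<'E'
from h import *
s=read_state();p=cv2.imread("pics/w4r.png")[:,:,::-1].copy()
R=Ro.from_rotvec(s["orientation"]).as_matrix()
tool=lambda P:(P-s["eef_pos"])@R
m=mask(p,(9,225,130),(20,255,255))
hsv=cv2.cvtColor(p,cv2.COLOR_RGB2HSV);print(hsv[176,318],hsv[163,318],hsv[150,318])
for k in blobs(m,100)[:3]:
    r=cv2.minAreaRect(k);b=cv2.boxPoints(r);q=tool(cast("wrist",b,39,s));print(r,q.round(1).tolist(),q.mean(0))
    print("sides",[np.linalg.norm(q[i]-q[i-1]).round(1) for i in range(4)],"ang",[np.degrees(np.arctan2(*(q[i]-q[i-1])[[2,1]])).round(1) for i in range(4)])
g=lambda L:np.array(L)/2+[120,60]
q=tool(cast("wrist",g([(370,211),(420,209),(424,260),(372,263)]),39,s));print("hand",q.round(1).tolist(),q.mean(0))
q=tool(cast("wrist",g([(332,290),(343,290),(456,290),(467,290)]),s["eef_pos"][2]-88.4,s));print("jaw",q.round(1).tolist())
E
```

```text
[ 18 255 157] [  2 147  59] [ 15 161 127]
((318.1758728027344, 176.98963928222656), (23.019033432006836, 24.076030731201172), 86.633544921875) [[159.2, -13.0, -18.3], [159.2, 9.1, -19.6], [159.3, 10.6, 2.5], [159.3, -12.0, 3.8]] [159.2499263   -1.30534411  -7.89165272]
sides [np.float64(22.1), np.float64(22.1), np.float64(22.1), np.float64(22.6)] ang [np.float64(-92.6), np.float64(-3.4), np.float64(86.2), np.float64(176.5)]
hand [[159.2, -13.4, -18.9], [159.2, 9.6, -19.9], [159.3, 11.7, 4.6], [159.3, -12.8, 6.1]] [159.250616    -1.23608036  -7.01313626]
jaw [[88.4, -24.0, -5.9], [88.4, -20.0, -5.9], [88.4, 20.3, -5.9], [88.4, 24.2, -5.8]]
```

drive_tool --pt "10 0 0 -3.4 0 0 0.44" --pt "12 -0.8 -5 0 0 0 0.44" --pt "12 0 -5 0 0 0 0.44" --pt "12 0 0 0 0 0 0.44" --pt "0 0 0 0 0 0 0.44" --pt "0 0 0 0 0 0 0.44"

```text
t: 7.72
eef_pos: [625.2, 175.5, 152.8]
orientation: [2.173, 0.103, -2.173]
contact_force: [-1.5, 0.4, -1.2]
grip_width: 47.5
```

```bash
python3 - <<'E'
from h import *
s=read_state();p,d=viewer.capture("wrist");cv2.imwrite("pics/w5r.png",p[:,:,::-1])
cv2.imwrite("pics/w5.png",cv2.resize(p[120:270,220:420],(800,600),interpolation=cv2.INTER_CUBIC)[:,:,::-1])
R=Ro.from_rotvec(s["orientation"]).as_matrix();tool=lambda P:(P-s["eef_pos"])@R
print(s["eef_pos"],s["grip_width"],s["contact_force"])
for k in blobs(mask(p,(9,225,110),(20,255,255)),100)[:2]:
    r=cv2.minAreaRect(k);b=cv2.boxPoints(r);q=tool(cast("wrist",b,39,s));print(r,q.round(1).tolist(),q.mean(0))
E
```

```text
[625.24003803 175.51863196 152.84336772] 47.496501834777334 [-1.46310623  0.40199884 -1.16781955]
((318.0, 205.0), (26.0, 28.0), 90.0) [[113.8, -12.3, -7.6], [113.8, 9.8, -7.6], [113.8, 10.1, 14.5], [113.8, -12.6, 14.5]] [113.84232888  -1.2429023    3.44404758]
```

View pics/w5.png

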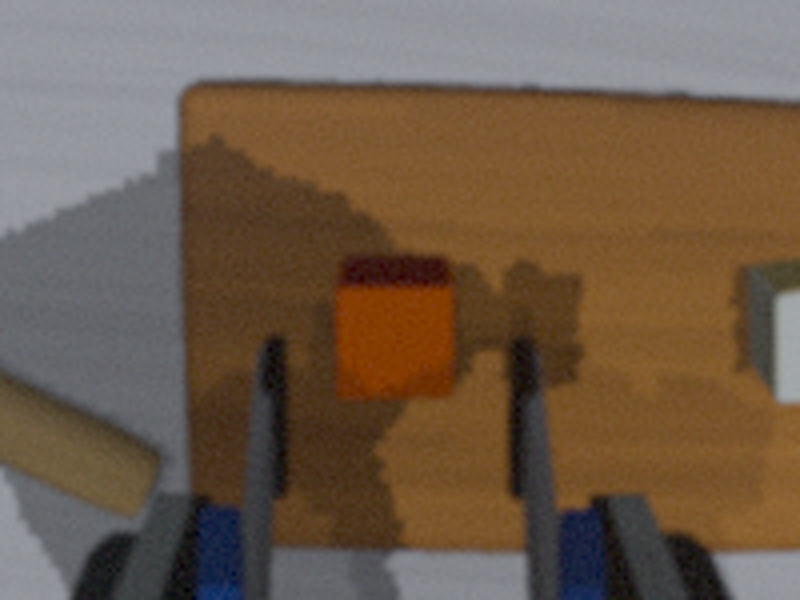

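Tool square to the cube. The cube centre sits 1.2 mm off in y and level with the jaws in z. Going down.

drive_tool --pt "10 -1.1 0 0 0 0 0.44" --pt "12 0 0 0 0 0 0.44" --pt "12 0 0 0 0 0 0.44" --pt "10 0 0 0 0 0 0.44" --pt "0 0 0 0 0 0 0.44" --pt "0 0 0 0 0 0 0.44"

```text
t: 8.52
eef_pos: [625.3, 176.6, 108.9]
orientation: [2.173, 0.103, -2.172]
contact_force: [-1.1, -0.7, -0.5]
grip_width: 47.7
```

drive_tool --pt "1.5 0 0 0 0 0 0.46" --pt "0 0 0 0 0 0 0.48" --pt "0 0 0 0 0 0 0.5" --pt "0 0 0 0 0 0 0.53" --pt "0 0 0 0 0 0 0.56" --pt "0 0 0 0 0 0 0.56" --pt "0 0 0 0 0 0 0.56" --grip_force 32

```text
t: 9.4
eef_pos: [625.3, 176.5, 107.5]
orientation: [2.174, 0.103, -2.172]
contact_force: [0.4, 0.6, 1.7]
grip_width: 41.6
```

drive_tool --pt "-3 0 0 0 0 0 0.56" --pt "-8 0 0 0 0 0 0.56" --pt "-14 0 0 0 0 0 0.56" --pt "-16 0 0 0 0 0 0.56" --pt "-16 0 0 0 0 0 0.56" --pt "-8 0 0 0 0 0 0.56" --pt "0 0 0 0 0 0 0.56" --pt "0 0 0 0 0 0 0.56"

```text
t: 10.4
eef_pos: [624.6, 176.3, 171.6]
orientation: [2.171, 0.103, -2.174]
contact_force: [-0.6, 0.1, -0.2]
grip_width: 41.6
```

```bash
python3 - <<'E'
from h import *
s=read_state();p,d=viewer.capture("wrist");t,_=viewer.capture("top")
cv2.imwrite("pics/w6.png",np.hstack([cv2.resize(p[100:300,220:420],(400,400)),cv2.resize(t[200:300,265:365],(400,400))])[:,:,::-1])
cv2.imwrite("pics/t6.png",t[:,:,::-1])
R=Ro.from_rotvec(s["orientation"]).as_matrix();print(R.round(3).tolist(),s["eef_pos"],s["grip_width"],s["contact_force"])
E
```

```text
[[-0.001, 0.095, -0.996], [-0.001, -0.996, -0.095], [-1.0, 0.0, 0.001]] [624.58064903 176.2647087  171.59914641] 41.56769400217538 [-0.63068336  0.07396992 -0.1839996 ]
```

View pics/w6.png

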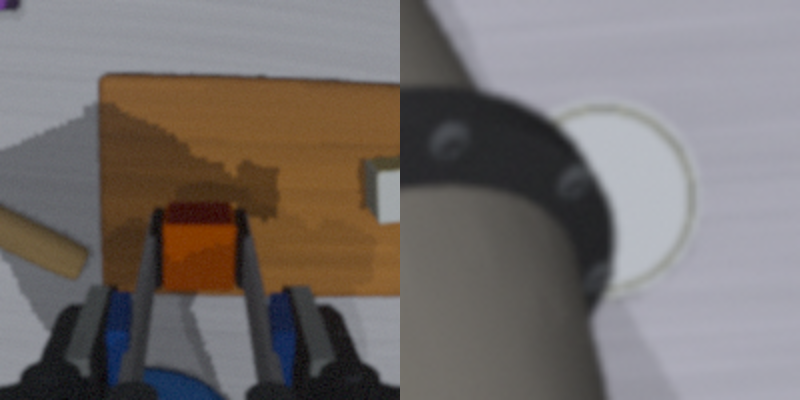

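Cube lifted between the jaws, level, with its wax face toward the camera. I carry it to the dish.

drive_tool --pt "0 5 7 0 0 0 0.56" --pt "0 12 16.5 0 0 0 0.56" --pt "0 12 16.5 0 0 0 0.56" --pt "0 12 16.5 0 0 0 0.56" --pt "0 12 16.5 0 0 0 0.56" --pt "0 12 16.5 0 0 0 0.56" --pt "0 12 16.5 0 0 0 0.56" --pt "0 12 16.5 0 0 0 0.56" --pt "0 12 16.5 0 0 0 0.56" --pt "0 12 16.5 0 0 0 0.56" --pt "0 12 16.5 0 0 0 0.56" --pt "0 12 16.5 0 0 0 0.56" --pt "0 12 16.5 0 0 0 0.56" --pt "0 1.5 1 0 0 0 0.56" --pt "0 0 0 0 0 0 0.56" --pt "0 0 0 0 0 0 0.56"

```text
t: 12.5
eef_pos: [434.9, 7.8, 172.3]
orientation: [2.173, 0.104, -2.172]
contact_force: [0.0, -0.2, -1.1]
grip_width: 41.8
```

```bash
python3 - <<'E'
from h import *
s=read_state();p,d=viewer.capture("wrist");q,_=viewer.capture("side")
cv2.imwrite("pics/w7.png",np.hstack([cv2.resize(p[80:330,195:445],(400,400)),cv2.resize(q[150:300,285:435],(400,400))])[:,:,::-1])
R=Ro.from_rotvec(s["orientation"]).as_matrix();print(s["eef_pos"],s["grip_width"],s["contact_force"],s["joints"].round(2))
print(cast("side",[(360,251)],10))
E
```

```text
[434.87473892   7.76653885 172.34746867] 41.801486304314 [ 0.00345016 -0.20346158 -1.05343248] [ 0.14  0.11 -0.28  2.12  0.04  0.92 -1.63]
[[426.40692364  11.26186401  10.        ]]
```

View pics/w7.png

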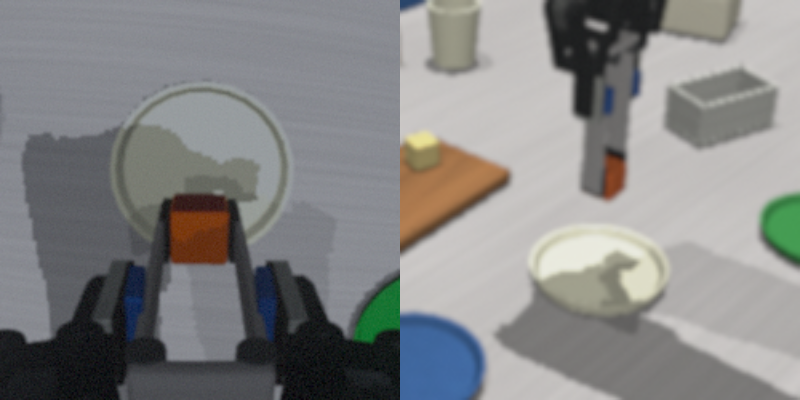

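The dish centre in tool coordinates is y≈0, z≈+2.5, so the cube is over its middle. Lowering.

drive_tool --pt "8 0 0 0 0 0 0.56" --pt "15 0 0 0 0 0 0.56" --pt "15 0 0 0 0 0 0.56" --pt "15 0 0 0 0 0 0.56" --pt "12 0 0 0 0 0 0.56" --pt "6 0 0 0 0 0 0.56" --pt "2 0 0 0 0 0 0.56" --pt "0 0 0 0 0 0 0.56" --pt "0 0 0 0 0 0 0.56"

```text
t: 13.72
eef_pos: [434.6, 7.2, 99.6]
orientation: [2.174, 0.103, -2.172]
contact_force: [0.0, -0.3, -0.5]
grip_width: 41.1
```

drive_tool --pt "1.5 0 0 0 0 0 0.56" --pt "0 0 0 0 0 0 0.56" --pt "1 0 0 0 0 0 0.56" --pt "0 0 0 0 0 0 0.56" --pt "0 0 0 0 0 0 0.56"

```text
t: 14.35
eef_pos: [434.2, 7.1, 96.7]
orientation: [2.173, 0.103, -2.173]
contact_force: [-0.2, 0.2, -1.4]
grip_width: 41.5
```

drive_tool --pt "0.8 0 0 0 0 0 0.56" --pt "0 0 0 0 0 0 0.56" --pt "0 0 0 0 0 0 0.56"

```text
t: 14.72
eef_pos: [434.6, 7.2, 96.3]
orientation: [2.174, 0.103, -2.172]
contact_force: [-0.8, 0.4, 5.9]
grip_width: 41.4
```

Contact with the dish floor (about 6 N). Opening slowly.

drive_tool --pt "-0.3 0 0 0 0 0 0.515" --pt "0 0 0 0 0 0 0.505" --pt "0 0 0 0 0 0 0.495" --pt "0 0 0 0 0 0 0.48" --pt "0 0 0 0 0 0 0.46" --pt "0 0 0 0 0 0 0.44" --pt "0 0 0 0 0 0 0.44" --pt "-4 0 0 0 0 0 0.44" --pt "-8 0 0 0 0 0 0.44" --pt "-15 0 0 0 0 0 0.44" --pt "-20 0 0 0 0 0 0.44" --pt "-20 0 0 0 0 0 0.44" --pt "-20 0 0 0 0 0 0.44" --pt "-15 0 0 0 0 0 0.44" --pt "0 0 0 0 0 0 0.44"

```text
t: 16.6
eef_pos: [435.1, 7.2, 199.7]
orientation: [2.176, 0.103, -2.169]
contact_force: [0.7, -0.1, -0.8]
grip_width: 47.9
```

```bash
python3 - <<'E'
from h import *
s=read_state();p,d=viewer.capture("wrist");q,_=viewer.capture("side")
cv2.imwrite("pics/w8.png",np.hstack([cv2.resize(p[80:330,195:445],(400,400)),cv2.resize(q[110:260,285:435],(400,400))])[:,:,::-1])
print(s["eef_pos"],s["grip_width"],s["contact_force"])
E
```

```text
[435.13836503   7.21243303 199.67316577] 47.94168014404494 [ 0.68678907 -0.0628344  -0.83188588]
```

View pics/w8.png

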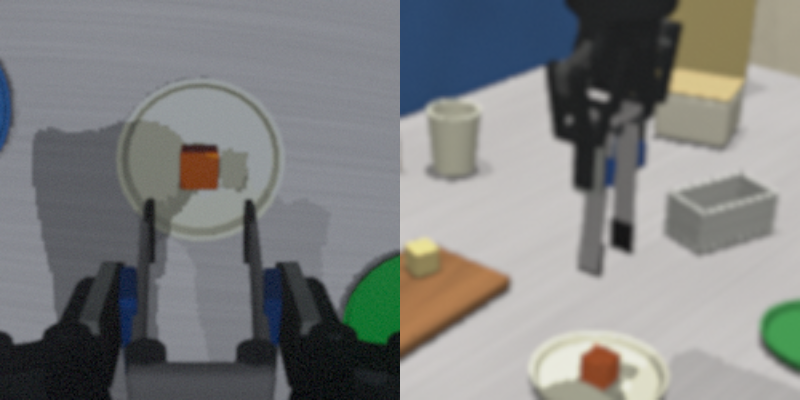

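The cube rests in the middle of the white dish and the tongs are still held upright. Back to above the holder.

drive_tool --pt "0 12 -1.7 0 0 0 0.44" --pt "0 27.6 -3.6 0 0 0 0.44" --pt "0 27.6 -3.6 0 0 0 0.44" --pt "0 27.6 -3.6 0 0 0 0.44" --pt "0 27.6 -3.6 0 0 0 0.44" --pt "0 27.6 -3.6 0 0 0 0.44" --pt "0 27.6 -3.6 0 0 0 0.44" --pt "0 27.6 -3.6 0 0 0 0.44" --pt "0 27.6 -3.6 0 0 0 0.44" --pt "0 27.6 -3.6 0 0 0 0.44" --pt "0 27.6 -3.6 0 0 0 0.44" --pt "0 0 0 7.5 0 0 0.44" --pt "0 0 0 7.5 0 0 0.44" --pt "0 0 0 7.4 0 0 0.44" --pt "0 0 0 0 0 0 0.44" --pt "0 0 0 0 0 0 0.44"

```text
t: 18.7
eef_pos: [498.6, -276.3, 197.7]
orientation: [-2.062, 0.306, 2.064]
contact_force: [0.8, -0.1, -1.1]
grip_width: 47.9
```

```bash
python3 - <<'E'
from h import *
s=read_state();p,d=viewer.capture("wrist")
cv2.imwrite("pics/w9.png",cv2.resize(p[80:330,195:445],(600,600))[:,:,::-1])
R=Ro.from_rotvec(s["orientation"]).as_matrix();print(R.round(3).tolist(),s["eef_pos"],s["grip_width"])
D=np.array([500,-276.4,s["eef_pos"][2]])-s["eef_pos"];print("to go, tool",(D@R).round(1))
E
```

```text
[[-0.001, -0.29, -0.957], [0.0, -0.957, 0.29], [-1.0, 0.0, 0.001]] [ 498.61023174 -276.33486936  197.67437555] 47.89044120717787
to go, tool [-0.  -0.3 -1.3]
```

View pics/w9.png

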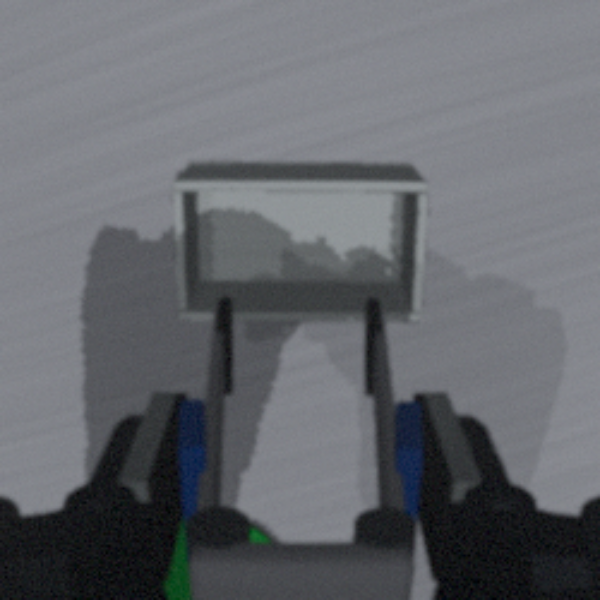

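The jaws are over the holder mouth at crop (178..430, 184..313), about 5–7 mm toward its near side. I shift z −5 and y +1, then lower.

drive_tool --pt "0 1 -5 0 0 0 0.44" --pt "12 0 0 0 0 0 0.44" --pt "20 0 0 0 0 0 0.44" --pt "18 0 0 0 0 0 0.44" --pt "15 0 0 0 0 0 0.44" --pt "15 0 0 0 0 0 0.44" --pt "12 0 0 0 0 0 0.44" --pt "8 0 0 0 0 0 0.44" --pt "2 0 0 0 0 0 0.44" --pt "0 0 0 0 0 0 0.44" --pt "0 0 0 0 0 0 0.44"

```text
t: 20.12
eef_pos: [503.9, -278.6, 96.8]
orientation: [-2.064, 0.308, 2.061]
contact_force: [0.3, -0.1, -1.0]
grip_width: 48.1
```

drive_tool --pt "2 0 0 0 0 0 0.44" --pt "1 0 0 0 0 0 0.44" --pt "0.7 0 0 0 0 0 0.44" --pt "0 0 0 0 0 0 0.44" --pt "0 0 0 0 0 0 0.44"

```text
t: 20.75
eef_pos: [503.5, -278.4, 92.5]
orientation: [-2.062, 0.308, 2.062]
contact_force: [0.2, 0.4, -0.7]
grip_width: 47.9
```

drive_tool --pt "0.7 0 0 0 0 0 0.44" --pt "0 0 0 0 0 0 0.44" --pt "0 0 0 0 0 0 0.44"

```text
t: 21.12
eef_pos: [503.8, -278.5, 92.2]
orientation: [-2.063, 0.308, 2.061]
contact_force: [-0.1, 0.9, 1.7]
grip_width: 47.9
```

On the floor. Releasing gradually.

drive_tool --pt "0 0 0 0 0 0 0.42" --pt "0 0 0 0 0 0 0.4" --pt "0 0 0 0 0 0 0.38" --pt "0 0 0 0 0 0 0.3" --pt "0 0 0 0 0 0 0.15" --pt "0 0 0 0 0 0 0" --pt "0 0 0 0 0 0 0" --pt "0 0 0 0 0 0 0" --pt "-10 0 0 0 0 0 0" --pt "-20 0 0 0 0 0 0" --pt "-25 0 0 0 0 0 0" --pt "-25 0 0 0 0 0 0" --pt "-25 0 0 0 0 0 0" --pt "-25 0 0 0 0 0 0" --pt "-25 0 0 0 0 0 0" --pt "0 0 0 0 0 0 0" --pt "0 0 0 0 0 0 0"

```text
t: 23.25
eef_pos: [503.0, -278.2, 246.4]
orientation: [-2.061, 0.307, 2.063]
contact_force: [-0.2, -0.5, -0.8]
grip_width: 85.6
```

```bash
python3 - <<'E'
from h import *
s=read_state();p,d=viewer.capture("wrist");q,_=viewer.capture("side")
cv2.imwrite("pics/w10.png",np.hstack([cv2.resize(p[80:330,195:445],(400,400)),cv2.resize(q[120:280,320:480],(400,400))])[:,:,::-1])
print(s["eef_pos"],s["grip_width"],s["contact_force"],s["t"])
E
```

```text
[ 503.04695212 -278.1728468   246.37385888] 85.5812841782001 [-0.24427721 -0.50533208 -0.75714919] 23.25
```

The picture limit is reached, so the last check is numeric.

```bash
python3 - <<'E'
from h import *
s=read_state();p,d=viewer.capture("wrist");t,_=viewer.capture("top")
R=Ro.from_rotvec(s["orientation"]).as_matrix();tool=lambda P:(P-s["eef_pos"])@R
m=mask(p,(100,120,50),(130,255,255)); m[:130]=0;m[240:]=0;m[:,:270]=0;m[:,380:]=0
for k in blobs(m,10)[:3]:
    x,y,w,h=cv2.boundingRect(k);print("blue",(x,y,w,h),cast("wrist",[[x+w/2,y],[x+w/2,y+h]],96,s).round(1).tolist())
print("heights along col 320:",[(r,round(float(s["eef_pos"][2]+119-0.95*d[r,320]+0.3116*(r-196.3)/310*d[r,320]),0)) for r in range(150,215,8)], d[150:215:8,320].round())
for k in blobs(mask(t,(3,150,100),(20,255,255)),15):
    M=cv2.boundingRect(k)
    if M[2]<20: c=[M[0]+M[2]/2,M[1]+M[3]/2];print("orange top",M,cast("top",[c],28).round(1))
E
```

```text
blue (340, 172, 7, 32) [[510.8, -302.6, 96.0], [481.6, -294.4, 96.0]]
blue (293, 171, 6, 34) [[524.0, -262.3, 96.0], [493.4, -252.2, 96.0]]
heights along col 320: [(150, 43.0), (158, 5.0), (166, 5.0), (174, 6.0), (182, 6.0), (190, 127.0), (198, 126.0), (206, 126.0), (214, 1.0)] [323. 364. 367. 369. 372. 249. 252. 254. 390.]
orange top (310, 244, 10, 11) [[427.7   6.4  28. ]]
```

```bash
python3 -c "
from station import order;print(order.sign_off())"
```

```text
the job is handed in; nothing more can be done
None
```

The job is done and handed in at about 23 s. I took the tongs out of their holder and closed them on the cheese cube's clean faces, away from the wax. I lifted it off the board, set it down on the white dish (light floor contact, about 6 N), put the tongs back in the holder and let go. The gripper's fingers touched only the tongs' blue pads.

**Last checks**
- **Cheese:** in the top view the cube is at about (428, 6), against a dish centre of (430, 7). Earlier pictures also showed it resting in the middle of the dish.
- **Tongs:** the two pads match each other, centred at about (502, −278). The bridge top measured about 126 mm high against 124 expected, so they stand upright in the holder, whose centre the wrist camera puts at about (501.5, −277).
- **Gripper:** fully open at 85.6 mm, TCP about 246 mm up, clear of everything.

**Disagreements and limits**
- The top and wrist cameras put the holder centre about 5 mm apart in x. I used the wrist value.
- The final check of the tongs was by numbers only, because the picture limit had been reached. I did not see the tongs after letting go.

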